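Shim the rocking drawer cabinet

TASK

The small clear drawer cabinet rocks because its foot at the far right corner, seen from the robot, does not reach the shelf. Push the long wedge, thin end first, along the shelf under that foot until it is snug and the cabinet stays level, then press down with a fingertip on the cabinet's top at that same corner, with about 10 N for half a second, to prove that it no longer rocks, and draw back. Only push and press: do not pick anything up, do not shove the cabinet along, and leave the other things where they are.

Things in the scene. Friction and masses are not known exactly. Their poses are not given: they have to be found in the camera images.
- cabinet: Clear acrylic drawer cabinet, loose, 1.8 to 2.7 kg. Origin under its middle at shelf level; x from its drawer front with grey turning knobs (towards the robot) to its back, z up. Box 140 (x) by 200 (y) mm, flat top 165 mm up; white base plate 150 by 240 mm, underside 20 mm up. Four domed rubber feet, radius 12 mm, at x = +/-55, y = +/-100 mm: it stands level on three, and rocks.
- short_foot (a point): Lowest point of the short foot (cabinet frame x = +55, y = -100 mm), hanging 8 mm above the shelf when the cabinet is level; 20 mm inside the base plate's edges. More than about 2 N down on the top above it tips the cabinet onto it.
- corner_top (a point): Point on the flat top of the cabinet, 165 mm above the shelf, over the short foot, 20 mm in from both edges of the top: press within 40 mm of it.
- wedge: Long hard-silicone wedge, one solid piece, 140 by 36 mm, about 90 g, loose and flat on the shelf right of the cabinet, thin end towards the short foot. Origin: centre of its underside; x along it to the thin end, z up. Snug when the foot is at about x = +33 mm in this frame; pushing on past that meets a marked resistance of 5 N and more.
- wedge_tip (a point): Middle of the thin end's lower edge, wedge x = +70 mm. The end is 2 mm high; from it the top slopes evenly up to 18 mm at wedge x = -30 mm, then stays level to the butt.
- wedge_butt (a point): Middle of the upright flat butt face of the wedge (36 mm wide, 18 mm high), at wedge x = -70 mm, 9 mm above the shelf: the face to push on.
- cartridge_a: Bystander, leave alone: closed white sealant cartridge standing upright, 50 mm across, 215 mm tall. Origin: under its middle.
- cartridge_b: Bystander, leave alone: closed white sealant cartridge standing upright, 50 mm across, 215 mm tall. Origin: under its middle.
- caulk_remover: Bystander, leave alone: blue plastic caulk removal tool lying flat, 150 by 34 by 14 mm. Origin: under its middle.
- paddle: Bystander, leave alone: flat smoothing paddle of the same silicone as the wedge, 50 by 70 by 11 mm, lying flat. Origin: under its middle.
- tape_roll: Bystander, leave alone: paper tape roll lying flat, 80 mm across, 24 mm high. Origin: under its middle.
- jar: Bystander, leave alone: glass jar, 62 mm across, 90 mm tall. Origin: under its middle.
- putty_knife: Bystander, leave alone: putty knife lying flat, 190 mm long. Origin: under its middle.
Things that resemble listed ones, but are neither listed nor needed, are in the scene too. Leave any pink look-alike of the wedge alone.

How it is judged:
By the outcome, as a careful person would: the job done as asked, in the order asked, and still so for the second after the job is handed in, with the robot touching nothing.
It also fails if it takes over 54 s, if anything falls off the work surface, if the arm or the gripper's body presses on something with over 40 N, if the wrist force passes 120 N, or if a joint passes its speed limit or range.

ROBOT

A 7-joint arm with a two-finger parallel gripper is mounted at the origin on the work surface. World frame = base frame: x ahead of the robot, y to its left, z up, the work surface at z = 0. Lengths are in m, angles in rad, forces in N, time in s.
With the tool pointing down it reaches from about 0.425 to 0.925 m from the base axis. Payload 6.8 kg.
Tool frame: the origin (TCP) lies at the very end of the fingers, on their centre line; the grasp point (between the pads) lies behind it (r.grasp_offset is the z of the grasp point in the tool frame, in m); z points along the fingers, y is the direction in which the jaws open and shut (so a half turn about z gives the same grasp; the last joint's range is limited). The gripper opens to 85 mm and grips with 20 to 120 N. Pads are 22 mm wide; open, the fingers measure 114 mm over their backs; the gripper's body (76 mm by 85 mm) begins 54 mm behind the grasp point. The pads swing forward as they close: fully open they stand 13 mm farther back than shut.
Start: joints at [-1.369, 0.477, 0.022, 1.555, -0.011, 1.109, -0.083], TCP at [0.206, 0.643, 0.191] pointing down, gripper open.
Joint ranges: [-2.96, 2.96], [-0.34, 2.1], [-1.41, 1.46], [0.24, 2.44], [-1.37, 4.51], [0.17, 1.92], [-2.96, 2.96]. Speed limits (rad/s): [2.39, 2.39, 3.14, 3.14, 3.14, 3.14, 3.14].

INTERFACE

Orientations are given as a 3x3 rotation matrix whose columns are the frame's x, y, z axes.
In Python, from plant import r, viewer gives the robot as it stands. The module is installed in compiled form; this text tells all that it offers.
- The arm moves only by the tool drive_tool, never from a script. Its argument "motion" is a list of rows, each a list of 7 numbers: the shift along the tool's x, y, z each as a share of 0.2 m, from -1 to 1, then the turn, a rotation vector about the tool's x, y, z each as a share of 4 degrees, from -1 to 1, then the closure, from 0 (fully open) to 1 (shut). In form: [[x, y, z, ax, ay, az, gripper], ...]. A call has 1 to 10 rows; each row shifts and turns the commanded pose from where the row before left it, along the tool's axes as they then stand; what a row does not reach is not made up. A row lasts 1/12 s, in which the tool goes at most 41.7 mm and 7.16 degrees, less where a joint would pass 70% of its speed; a pose out of reach is approached as far as the arm can. A call with a number of a shift or a turn outside -1 to 1 is refused whole. A call with a gripper value outside its range is refused whole. The fingers move at their own pace and stop on an object; "grip_force" is the grip in N (left out, the last holds). Time passes only in rows, so rows that do not move let the fingers close. It gives the time, the measured TCP pose, the force and the opening at its end, in the units of the state.
- r.observe(): the state, without advancing time (a new reading comes with each control period).
- viewer.camera(name): name is "scene" or "top"; returns a dict with "image" (420x560x3 uint8, red, green, blue), "mtx" (3x3 intrinsics, pixels), "k1" (the pictures are not rectified: a ray, as slopes to the right and down, at radius r is drawn at 1 + k1 r^2 times it, then the intrinsics apply), "R" (3x3) and "t" (3): a world point X has camera coordinates R X + t. Camera axes: x right, y down, z forward; pixel columns grow to the right and rows downward; lengths in m; the calibration is good to about 2 mm. A picture is of the moment at which its call begins. There is no depth.
- r.finish_job(): hands the job in, once; it reports no verdict.
The state is a dict: "time_s": time; "joint_pos": joint angles; "qd": joint speeds; "joint_efforts": joint torques, N m; "ee_pos": TCP position; "tcp_rot": TCP orientation; "force": force on the tool from outside, world axes, zero at the start; "torque": the same for the moment, N m; "grip_width": finger opening in m.
Only numpy, scipy, OpenCV 4.12 (cv2) and the standard library are available. Lean on these libraries where they do the work, as an engineer would, in place of code of your own. Each camera call takes 0.05 s, during which the arm holds its last target. There are 200 camera calls.

## Working session

There is one attempt and no reset: what is moved stays moved. The work goes in short steps, Python scripts to look and compute and a tool call to move; the robot and the scene stay as the last step left them, time stands still between calls to the robot, and variables do not carry over. Pictures are saved under pics/ and viewed, about 8 in all and at most 12, crops included, and the job is handed in when it is done.

Besides the shell and the picture viewer there is one more tool, called after "Request:" as a command line: name --pt "numbers of a row" for each row, then --argument value for the rest. drive_tool: Moves the arm, as the interface text tells. Its arguments: {"type":"object","properties":{"motion":{"type":"array","items":{"type":"array","items":{"type":"number","minimum":-1,"maximum":1}}},"grip_force":{"type":"number"}},"required":["motion"]}

```bash
mkdir -p pics; cat > h.py <<'E'
import numpy as np, cv2
from plant import r, viewer
def cam(n):
    c=viewer.camera(n); return c
def save(c,f,box=None,s=1):
    im=c["image"][:,:,::-1]
    if box: x0,y0,x1,y1=box; im=im[y0:y1,x0:x1]
    cv2.imwrite("pics/"+f,cv2.resize(im,None,fx=s,fy=s,interpolation=cv2.INTER_CUBIC))
def ray(c,u,v):
    K=np.array(c["mtx"]);d=np.array([(u-K[0,2])/K[0,0],(v-K[1,2])/K[1,1]]);p=d.copy()
    for _ in range(20): p=d/(1+c["k1"]*(p@p))
    R=np.array(c["R"]);t=np.array(c["t"]).ravel()
    return -R.T@t, R.T@np.array([p[0],p[1],1])
def pz(c,u,v,z=0):
    o,d=ray(c,u,v); return (o+d*(z-o[2])/d[2]).round(4)
def proj(c,X):
    R=np.array(c["R"]);t=np.array(c["t"]).ravel();K=np.array(c["mtx"])
    p=R@np.array(X)+t;p=p[:2]/p[2];p=p*(1+c["k1"]*(p@p));return (K[:2,:2]@p+K[:2,2]).round(1)
E
python3 - <<'E'
from h import *
for n in("scene","top"):
    c=cam(n);save(c,n+"0.png",s=1.4);print(n,-np.array(c["R"]).T@np.array(c["t"]).ravel(),np.array(c["R"]).round(2).tolist())
s=r.observe();print({k:np.round(v,3).tolist() for k,v in s.items()},r.grasp_offset)
E
```

```text
scene [ 1.40967605 -0.77226205  1.38025145] [[0.7, 0.72, 0.0], [0.53, -0.51, -0.68], [-0.48, 0.47, -0.74]]
top [0.4614548  0.0500502  1.37278864] [[0.02, -1.0, 0.02], [-0.99, -0.02, -0.11], [0.11, -0.01, -0.99]]
{'time_s': 0.1, 'joint_pos': [-1.369, 0.478, 0.022, 1.556, -0.012, 1.109, -0.083], 'qd': [0.003, -0.002, -0.0, -0.001, 0.0, 0.001, -0.0], 'joint_efforts': [0.005, -59.776, 1.614, -28.195, 0.013, 0.005, 0.0], 'ee_pos': [0.206, 0.642, 0.191], 'tcp_rot': [[-0.952, 0.305, -0.0], [0.305, 0.952, -0.002], [-0.0, -0.002, -1.0]], 'force': [-0.492, -0.223, -0.306], 'torque': [0.009, 0.036, 0.016], 'grip_width': 0.085} -0.0187
```

View pics/scene0.png

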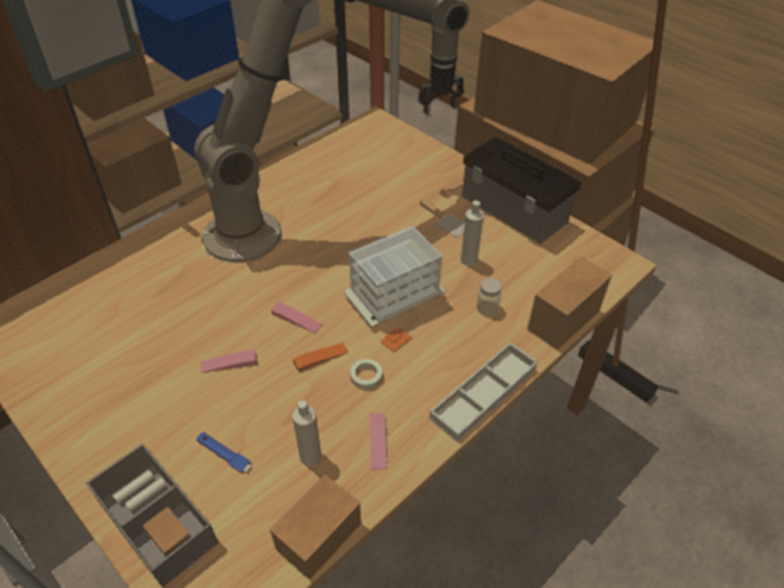

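View pics/top0.png

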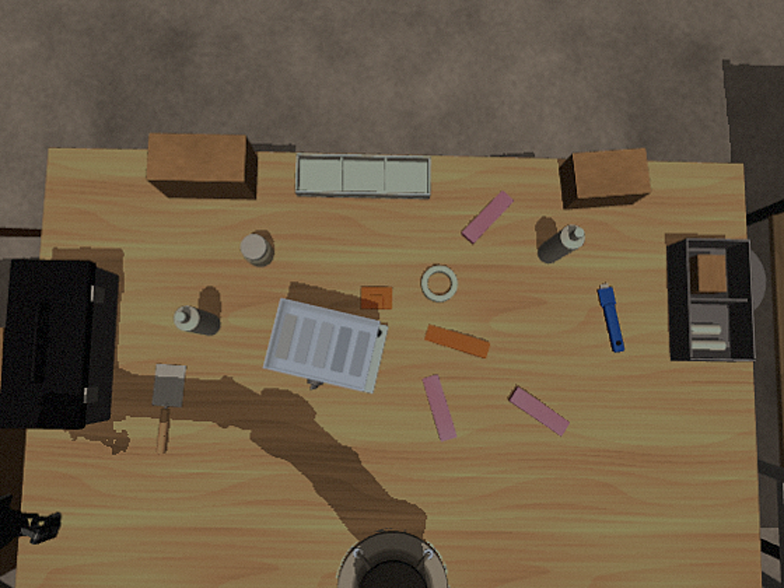

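The orange wedge is right of the cabinet at about (457,341) in the enlarged top picture, and the far right base corner is at about (388,325). Next I take an enlarged crop.

```bash
python3 - <<'E'
from h import *
c=cam("top");save(c,"top1.png",(180,200,360,290),4.4)
c=cam("scene");save(c,"sc1.png",(200,150,340,280),4.6)
E
```

```text
(no output)
```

View pics/top1.png

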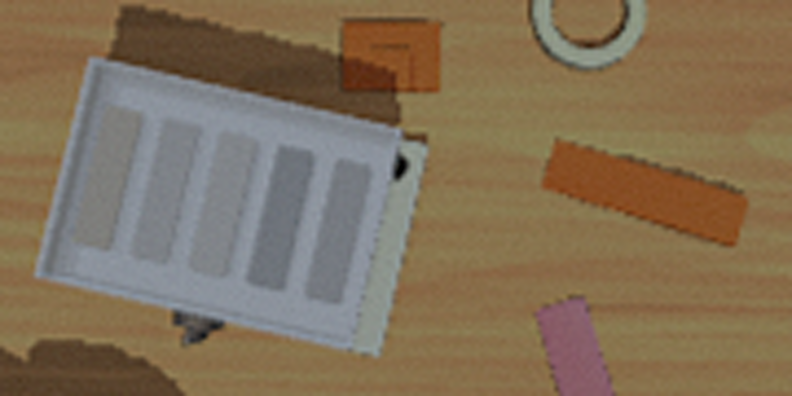

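View pics/sc1.png

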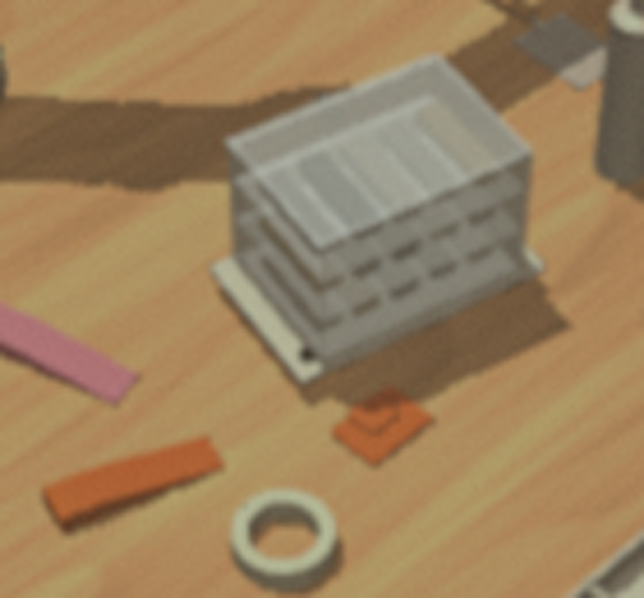

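The crops show:
- **Base plate, top crop:** right edge runs from (427,142) to (380,356), with a dark foot marker at (400,167).
- **Cabinet top, top crop:** corners at (92,60), (400,130) and (38,277).
- **Wedge, top crop:** thin end from (560,140) to (543,188), butt from (748,197) to (736,246).

```bash
cat > m.py <<'E'
from h import *
c=cam("top"); s=4.4
P=lambda u,v,z:pz(c,180+(u+.5)/s-.5,200+(v+.5)/s-.5,z)
E
python3 - <<'E'
from m import *
a=P(92,60,.165);b=P(400,130,.165);d=P(38,277,.165)
print("top",a,b,d,np.linalg.norm(b-a),np.linalg.norm(a-d))
yax=(a-b)[:2]/np.linalg.norm((a-b)[:2]);xax=np.array([yax[1],-yax[0]])
print("cab yaw from y",np.degrees(np.arctan2(xax[1],xax[0])), np.degrees(np.arctan2(*(a-d)[1::-1])))
print("ctr",(b+d)[:2]/2)
e=P(427,142,.026);f=P(380,356,.026);print("base",e,f,np.linalg.norm(e-f),np.degrees(np.arctan2(*(e-f)[1::-1])))
print("dot",P(400,167,.026))
ctr=(b+d)[:2]/2
print("foot from box",ctr+.055*xax-.1*yax,"from base",e[:2]-.02*xax+.02*yax)
t1,t2=P(560,140,.002),P(543,188,.002);b1,b2=P(748,197,.018),P(736,246,.018)
print("tip",(t1+t2)/2,"butt",(b1+b2)/2,np.linalg.norm(t1-t2),np.linalg.norm(b1-b2),np.linalg.norm((t1+t2-b1-b2)[:2]/2))
w=(t1+t2-b1-b2)[:2];print("wedge dir",np.degrees(np.arctan2(w[1],w[0])))
fo=ctr+.055*xax-.1*yax;g=fo-(b1+b2)[:2]/2;print("butt->foot",np.degrees(np.arctan2(g[1],g[0])),np.linalg.norm(g))
for X in (*[P(560,140,.002),P(736,246,.018),b,e]],): pass
E
```

```text
File "<stdin>", line 15
    for X in (*[P(560,140,.002),P(736,246,.018),b,e]],): pass
                                                    ^
SyntaxError: closing parenthesis ']' does not match opening parenthesis '('
```

```bash
python3 - <<'E'
from m import *
a=P(92,60,.165);b=P(400,130,.165);d=P(38,277,.165)
print("top",a,b,d,np.linalg.norm(b-a),np.linalg.norm(a-d))
yax=(a-b)[:2]/np.linalg.norm((a-b)[:2]);xax=np.array([yax[1],-yax[0]])
print("cab yaw from y",np.degrees(np.arctan2(xax[1],xax[0])), np.degrees(np.arctan2(*(a-d)[1::-1])))
ctr=(b+d)[:2]/2;print("ctr",ctr)
e=P(427,142,.026);f=P(380,356,.026);print("base",e,f,np.linalg.norm(e-f),np.degrees(np.arctan2(*(e-f)[1::-1])))
print("dot",P(400,167,.026))
fo=ctr+.055*xax-.1*yax
print("foot from box",fo,"from base",e[:2]-.02*xax+.02*yax)
t1,t2=P(560,140,.002),P(543,188,.002);b1,b2=P(748,197,.018),P(736,246,.018)
print("tip",(t1+t2)/2,"butt",(b1+b2)/2,np.linalg.norm(t1-t2),np.linalg.norm(b1-b2),np.linalg.norm((t1+t2-b1-b2)[:2]/2))
w=(t1+t2-b1-b2)[:2];print("wedge dir",np.degrees(np.arctan2(w[1],w[0])))
g=fo-(b1+b2)[:2]/2;print("butt->foot",np.degrees(np.arctan2(g[1],g[0])),np.linalg.norm(g))
cs=cam("scene")
q=lambda u,v,z:pz(cs,200+(u+.5)/4.6-.5,150+(v+.5)/4.6-.5,z)
print("scene: boxcorner",q(320,247,.165),"wedge tip",(q(210,440,.002)+q(222,465,.002))/2,"base",q(303,380,.026),"dot",q(307,353,.026))
E
```

```text
top [0.5921 0.2324 0.165 ] [0.5522 0.0404 0.165 ] [0.4575 0.2607 0.165 ] 0.19610203976501622 0.1375429023977609
cab yaw from y -11.739685737135973 -11.873640049385838
ctr [0.50485 0.15055]
base [0.5546 0.0204 0.026 ] [0.4077 0.05   0.026 ] 0.14985249414007093 -11.392415544201327
dot [0.537  0.0388 0.026 ]
foot from box [0.53835297 0.04145119] from base [0.53908767 0.04405095]
tip [ 0.5425 -0.0679  0.002 ] butt [ 0.50405 -0.1994   0.018  ] 0.035924364990908356 0.035119367875860195 0.13700603088915467
wedge dir 73.70132098455618
butt->foot 81.89422542656493 0.24328170335903446
scene: boxcorner [0.5507 0.0412 0.165 ] wedge tip [ 0.54175 -0.0657   0.002  ] base [0.55   0.0218 0.026 ] dot [0.5314 0.0439 0.026 ]
```

```bash
cat > plan.py <<'E'
from h import *
from scipy.spatial.transform import Rotation as Ro
from scipy.optimize import fsolve
def sim(p,R,row,n):
    p=np.array(p,float);R=np.array(R)
    D=Ro.from_rotvec(np.radians(4)*np.array(row[3:6])).as_matrix();out=[]
    for _ in range(n):
        p=p+R@(0.2*np.array(row[:3]));R=R@D;out.append(p)
    return p,R,np.array(out)
def twist(target,heading,n,p=None,R=None):
    "constant row reaching target (tool down, tool x at heading deg) in n rows"
    s=r.observe();p=s["ee_pos"] if p is None else p;R=np.array(s["tcp_rot"]) if R is None else R
    h=np.radians(heading);G=np.array([[np.cos(h),np.sin(h),0],[np.sin(h),-np.cos(h),0],[0,0,-1.]])
    w=Ro.from_matrix(R.T@G).as_rotvec()/n/np.radians(4)
    f=lambda x:sim(p,R,[*x,*w],n)[0]-target
    x=fsolve(f,np.zeros(3));row=np.r_[x,w];o=sim(p,R,row,n)
    print("n",n,"row",row.round(4).tolist(),"step mm",np.linalg.norm(x)*200);print(o[2][::max(1,n//5)].round(3).tolist())
    return row
E
python3 - <<'E'
from plan import *
twist([.491,-.245,.33],73.7,30,p=np.array(r.observe()["ee_pos"])+[0,0,.14])
E
```

```text
n 30 row [-0.1685, -0.0347, 0.0002, -0.0002, 0.0003, 0.7379] step mm 34.39790836233036
[[0.236, 0.626, 0.331], [0.394, 0.494, 0.331], [0.505, 0.321, 0.331], [0.557, 0.122, 0.33], [0.547, -0.083, 0.33]]
```

Request:
drive_tool --pt "0 0 -0.17 0 0 0 1" --pt "0 0 -0.17 0 0 0 1" --pt "0 0 -0.17 0 0 0 1" --pt "0 0 -0.17 0 0 0 1" --grip_force 40

```text
time_s: 0.63
ee_pos: [0.2057, 0.6426, 0.3289]
tcp_rot: [[-0.952, 0.305, -0.0], [0.305, 0.952, -0.0], [0.0, -0.0, -1.0]]
force: [-0.3, 0.7, -0.8]
grip_width: 0.0386
```

Request:
drive_tool --pt "-0.1685 -0.0347 0 0 0 0.738 1" --pt "-0.1685 -0.0347 0 0 0 0.738 1" --pt "-0.1685 -0.0347 0 0 0 0.738 1" --pt "-0.1685 -0.0347 0 0 0 0.738 1" --pt "-0.1685 -0.0347 0 0 0 0.738 1" --pt "-0.1685 -0.0347 0 0 0 0.738 1" --pt "-0.1685 -0.0347 0 0 0 0.738 1" --pt "-0.1685 -0.0347 0 0 0 0.738 1" --pt "-0.1685 -0.0347 0 0 0 0.738 1" --pt "-0.1685 -0.0347 0 0 0 0.738 1"

```text
time_s: 1.47
ee_pos: [0.457, 0.4108, 0.3274]
tcp_rot: [[-0.677, 0.736, 0.0], [0.736, 0.677, 0.0], [-0.0, 0.0, -1.0]]
force: [0.8, -0.1, -1.1]
grip_width: 0.0004
```

Request:
drive_tool --pt "-0.1685 -0.0347 0 0 0 0.738 1" --pt "-0.1685 -0.0347 0 0 0 0.738 1" --pt "-0.1685 -0.0347 0 0 0 0.738 1" --pt "-0.1685 -0.0347 0 0 0 0.738 1" --pt "-0.1685 -0.0347 0 0 0 0.738 1" --pt "-0.1685 -0.0347 0 0 0 0.738 1" --pt "-0.1685 -0.0347 0 0 0 0.738 1" --pt "-0.1685 -0.0347 0 0 0 0.738 1" --pt "-0.1685 -0.0347 0 0 0 0.738 1" --pt "-0.1685 -0.0347 0 0 0 0.738 1"

```text
time_s: 2.3
ee_pos: [0.5602, 0.0865, 0.3274]
tcp_rot: [[-0.226, 0.974, 0.0], [0.974, 0.226, 0.0], [0.0, 0.0, -1.0]]
force: [1.2, 0.7, 0.7]
grip_width: 0.0003
```

```bash
python3 - <<'E'
from plan import *
s=r.observe();print(s["joint_pos"],s["ee_pos"],s["tcp_rot"])
twist([.491,-.245,.33],73.7,10)
E
```

```text
[-0.6702252   0.20368166  0.49049618  1.66247178 -0.09909643  1.29989411
  0.06619227] [0.56022257 0.08650371 0.32743211] [[-2.26008054e-01  9.74125397e-01  2.66348462e-04]
 [ 9.74125433e-01  2.26008037e-01  9.28942061e-05]
 [ 3.02937126e-05  2.80451649e-04 -9.99999960e-01]]
n 10 row [-0.1677, -0.0345, -0.0013, 0.0004, -0.0001, 0.7341] step mm 34.23603823144712
[[0.561, 0.052, 0.328], [0.558, -0.016, 0.328], [0.547, -0.084, 0.329], [0.53, -0.15, 0.329], [0.505, -0.214, 0.33]]
```

Request:
drive_tool --pt "-0.168 -0.0345 0 0 0 0.734 1" --pt "-0.168 -0.0345 0 0 0 0.734 1" --pt "-0.168 -0.0345 0 0 0 0.734 1" --pt "-0.168 -0.0345 0 0 0 0.734 1" --pt "-0.168 -0.0345 0 0 0 0.734 1" --pt "-0.168 -0.0345 0 0 0 0.734 1" --pt "-0.168 -0.0345 0 0 0 0.734 1" --pt "-0.168 -0.0345 0 0 0 0.734 1" --pt "-0.168 -0.0345 0 0 0 0.734 1" --pt "-0.168 -0.0345 0 0 0 0.734 1"

```text
time_s: 3.13
ee_pos: [0.4911, -0.2456, 0.3275]
tcp_rot: [[0.28, 0.96, 0.0], [0.96, -0.28, 0.0], [0.0, 0.0, -1.0]]
force: [0.8, -0.0, -0.4]
grip_width: -0.0001
```

Request:
drive_tool --pt "0 0 0.18 0 0 0 1" --pt "0 0 0.18 0 0 0 1" --pt "0 0 0.18 0 0 0 1" --pt "0 0 0.18 0 0 0 1" --pt "0 0 0.18 0 0 0 1" --pt "0 0 0.18 0 0 0 1" --pt "0 0 0.18 0 0 0 1" --pt "0 0 0.12 0 0 0 1" --pt "0 0 0.05 0 0 0 1" --pt "0 0 0 0 0 0 1"

```text
time_s: 3.97
ee_pos: [0.4903, -0.2435, 0.0395]
tcp_rot: [[0.278, 0.961, -0.004], [0.961, -0.278, 0.001], [-0.0, -0.004, -1.0]]
force: [-0.4, -0.1, -0.6]
grip_width: 0.0
```

```bash
python3 - <<'E'
from plan import *
s=r.observe();print(s["ee_pos"],s["tcp_rot"][:,0])
c=cam("top");save(c,"top2.png",(210,190,370,310),5)
for n,X in dict(tcp=s["ee_pos"],butt=[.503,-.201,.018],foot=[.5385,.042,.02]).items():
    print(n,(proj(c,X)-[210,190])*5)
E
```

```text
[ 0.4902794  -0.24350357  0.0394753 ] [ 2.78139526e-01  9.60540682e-01 -5.42954210e-05]
tcp [771. 323.]
butt [694.  301.5]
foot [297.5 236. ]
```

View pics/top2.png

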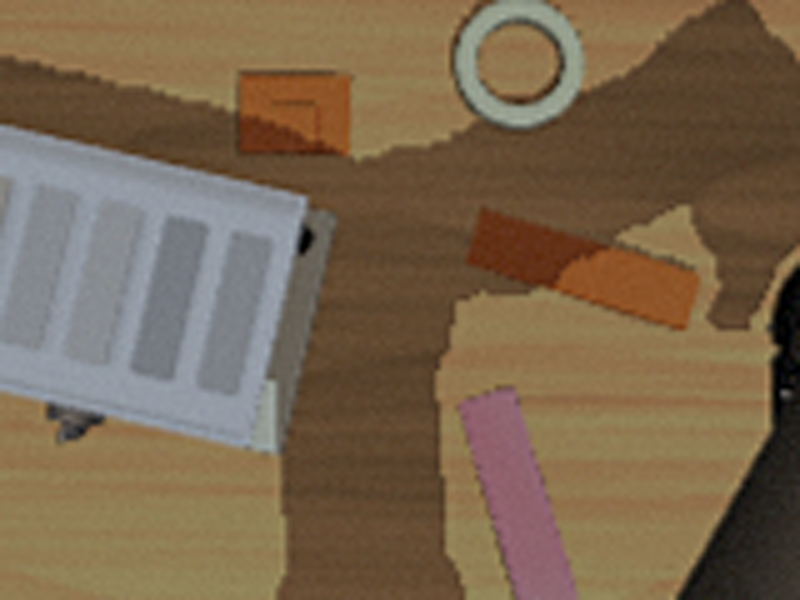

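The wedge butt is at (695,298), matching the prediction, and the fingers are behind it from x≈772. Now I descend and plan the curved push.

```bash
cat > push.py <<'E'
from plan import *
def state(tcp,R,foot,L=.081):
    x=np.array(R)[:2,0];x=x/np.linalg.norm(x);g=np.array(foot)-(np.array(tcp)[:2]+L*x);rt=np.array([x[1],-x[0]])
    return 1e3*(g@x),1e3*(g@rt),np.degrees(np.arctan2(x[1],x[0]))
E
python3 - <<'E'
from push import *
foot=[.5385,.042]
h=np.radians(73.7);d=np.array([np.cos(h),np.sin(h),0]);R=np.c_[d,[d[1],-d[0],0],[0,0,-1]]
p=np.array([.503,-.201,.008])-.011*d
print("start",state(p,R,foot))
for th in(.8,.9,1,1.1,1.2):
    row=[.03,.081*np.radians(th)/.2,0,0,0,-th/4];o=sim(p,R,row,12)
    print(th,np.round(row,4),state(o[0],o[1],foot))
E
```

```text
start (np.float64(173.1963541166584), np.float64(-34.12892240263232), np.float64(73.7))
0.8 [ 0.03    0.0057  0.      0.      0.     -0.2   ] (np.float64(104.93642958259024), np.float64(-11.277073078699763), np.float64(83.30000000000001))
0.9 [ 0.03    0.0064  0.      0.      0.     -0.225 ] (np.float64(105.12309024849033), np.float64(-8.386841066151655), np.float64(84.50000000000001))
1 [ 0.03    0.0071  0.      0.      0.     -0.25  ] (np.float64(105.24691658632398), np.float64(-5.493548556078556), np.float64(85.70000000000002))
1.1 [ 0.03    0.0078  0.      0.      0.     -0.275 ] (np.float64(105.30785835403469), np.float64(-2.5985335239207665), np.float64(86.90000000000002))
1.2 [ 0.03    0.0085  0.      0.      0.     -0.3   ] (np.float64(105.3058933319176), np.float64(0.29686524077672466), np.float64(88.10000000000001))
```

Request:
drive_tool --pt "0.03 0 0.1 0 0 0 1" --pt "0.03 0 0.055 0 0 0 1" --pt "0.05 0 0 0 0 0 1" --pt "0.03 0 0 0 0 0 1" --pt "0 0 0 0 0 0 1"

```text
time_s: 4.43
ee_pos: [0.5012, -0.2153, 0.0114]
tcp_rot: [[0.275, 0.961, 0.002], [0.961, -0.275, 0.001], [0.001, 0.001, -1.0]]
force: [-0.6, 0.2, 0.2]
grip_width: 0.0001
```

Request:
drive_tool --pt "0.02 -0.01 0.01 0 0 0 1" --pt "0.03 0.0085 0 0 0 -0.3 1" --pt "0.03 0.0085 0 0 0 -0.3 1" --pt "0.03 0.0085 0 0 0 -0.3 1" --pt "0.03 0.0085 0 0 0 -0.3 1" --pt "0.03 0.0085 0 0 0 -0.3 1" --pt "0.03 0.0085 0 0 0 -0.3 1" --pt "0 0 0 0 0 0 1"

```text
time_s: 5.1
ee_pos: [0.5178, -0.1785, 0.0083]
tcp_rot: [[0.152, 0.988, 0.0], [0.988, -0.152, 0.001], [0.001, 0.0, -1.0]]
force: [-0.3, -0.1, 0.8]
grip_width: 0.0001
```

```bash
python3 - <<'E'
from push import *
s=r.observe();print(s["ee_pos"],s["force"],state(s["ee_pos"],s["tcp_rot"],[.5385,.042]))
c=cam("top");save(c,"top3.png",(210,190,370,310),5)
p=s["ee_pos"];x=s["tcp_rot"][:,0]
for n,L,z in(("butt",.011,.018),("tip",.151,.002)): print(n,(proj(c,np.r_[(p+L*x)[:2],z])-[210,190])*5)
E
```

```text
[ 0.51778232 -0.17845767  0.00828522] [-0.32964931 -0.11396415  0.78853358] (np.float64(140.04539115475328), np.float64(-13.028489587551427), np.float64(81.25822094896878))
butt [639.5 273.5]
tip [412.5 236. ]
```

View pics/top3.png

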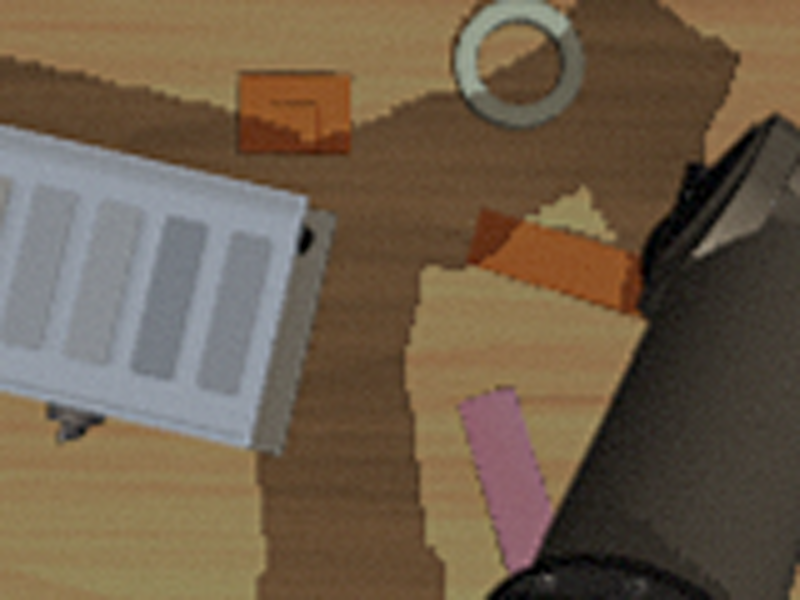

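The wedge's thin end still shows at (470–485, 210–262), so it has not moved, although the TCP should be past the butt. I check this from the scene camera.

```bash
python3 - <<'E'
from push import *
c=cam("scene");save(c,"sc3.png",(190,180,310,280),6.6)
s=r.observe();p=s["ee_pos"]
for X in (p,p+[0,0,.1],[.503,-.201,.018],[.503,-.201,0]): print((proj(c,X)-[190,180])*6.6)
E
```

```text
[184.14 530.64]
[167.64 411.84]
[135.3  526.68]
[138.6  547.14]
```

View pics/sc3.png

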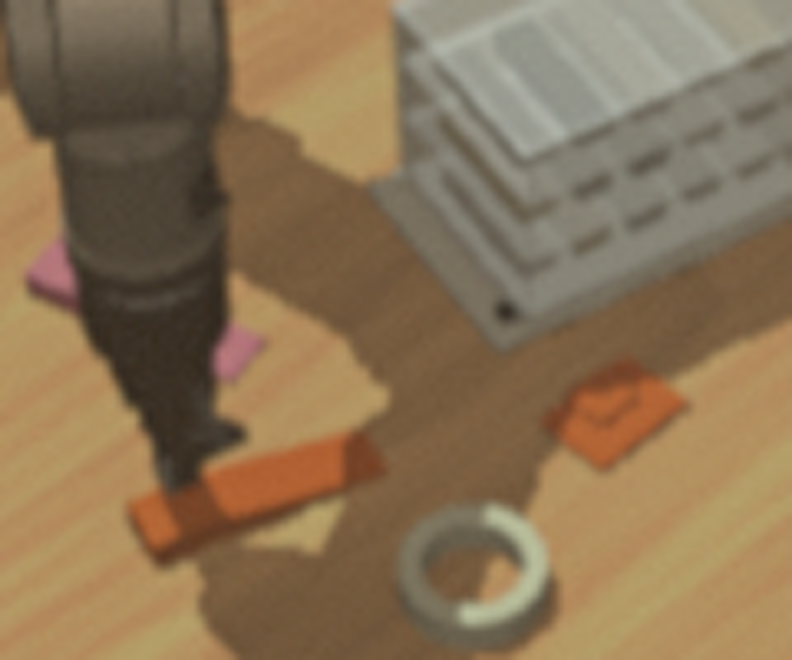

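```bash
python3 - <<'E'
from push import *
c=cam("scene")
print("start tcp in scene0.png",proj(c,[.206,.643,.191])*1.4, "13mm up",proj(c,[.206,.643,.204])*1.4)
q=lambda u,v,z:pz(c,190+(u+.5)/6.6-.5,180+(v+.5)/6.6-.5,z)
for z in(.008,.018,.03,.042): print(z,q(182,490,z))
print("wedge tip mid",(q(360,433,.002)+q(385,467,.002))/2,"butt top",q(130,505,.018),q(157,553,.018))
s=r.observe();print(s["ee_pos"],s["force"],s["joint_efforts"])
E
```

```text
start tcp in scene0.png [439.32 126.7 ] 13mm up [439.46 123.06]
0.008 [ 0.4922 -0.1626  0.008 ]
0.018 [ 0.4988 -0.167   0.018 ]
0.03 [ 0.5069 -0.1724  0.03  ]
0.042 [ 0.5149 -0.1777  0.042 ]
wedge tip mid [ 0.5396 -0.0664  0.002 ] butt top [ 0.4873 -0.1937  0.018 ] [ 0.5224 -0.2038  0.018 ]
[ 0.51674653 -0.18033802  0.00838057] [ 0.36496974  0.0973429  -1.06581482] [-4.49417867e-01 -4.92009044e+01  8.50957632e+00 -1.72848183e+01
 -1.34945026e-02  7.51289888e-03  4.52368040e-03]
```

The fingertips hover over the wedge. Both pictures put them about 34 mm higher than the reported TCP z, with matching xy. I back out behind the butt and go down by feel.

```bash
python3 - <<'E'
from push import *
twist([.491,-.243,.008],73.7,5)
E
```

```text
n 5 row [-0.0667, -0.0123, 0.0004, -0.0004, 0.0006, 0.3668] step mm 13.55813583410798
[[0.512, -0.193, 0.008], [0.507, -0.206, 0.008], [0.502, -0.218, 0.008], [0.497, -0.231, 0.008], [0.491, -0.243, 0.008]]
```

Request:
drive_tool --pt "-0.067 -0.0123 -0.02 0 0 0.367 1" --pt "-0.067 -0.0123 0 0 0 0.367 1" --pt "-0.067 -0.0123 0 0 0 0.367 1" --pt "-0.067 -0.0123 0 0 0 0.367 1" --pt "-0.067 -0.0123 0 0 0 0.367 1" --pt "0 0 0 0 0 0 1" --pt "0 0 0.04 0 0 0 1" --pt "0 0 0.03 0 0 0 1" --pt "0 0 0 0 0 0 1"

```text
time_s: 6.0
ee_pos: [0.4905, -0.2416, -0.0032]
tcp_rot: [[0.279, 0.96, -0.002], [0.96, -0.279, 0.002], [0.001, -0.002, -1.0]]
force: [0.6, -0.1, -0.8]
grip_width: 0.0001
```

```bash
python3 - <<'E'
from push import *
s=r.observe();print(s["ee_pos"],s["force"],s["tcp_rot"][:,0])
c=cam("scene");save(c,"sc4.png",(180,190,300,280),6.6)
p=s["ee_pos"]
for z in (0,.034): print((proj(c,p+[0,0,z])-[180,190])*6.6)
E
```

```text
[ 0.49051982 -0.24162538 -0.00324316] [ 0.59667464 -0.09508942 -0.76698824] [2.79022066e-01 9.60284274e-01 8.94835907e-04]
[131.34 513.48]
[124.08 474.54]
```

View pics/sc4.png

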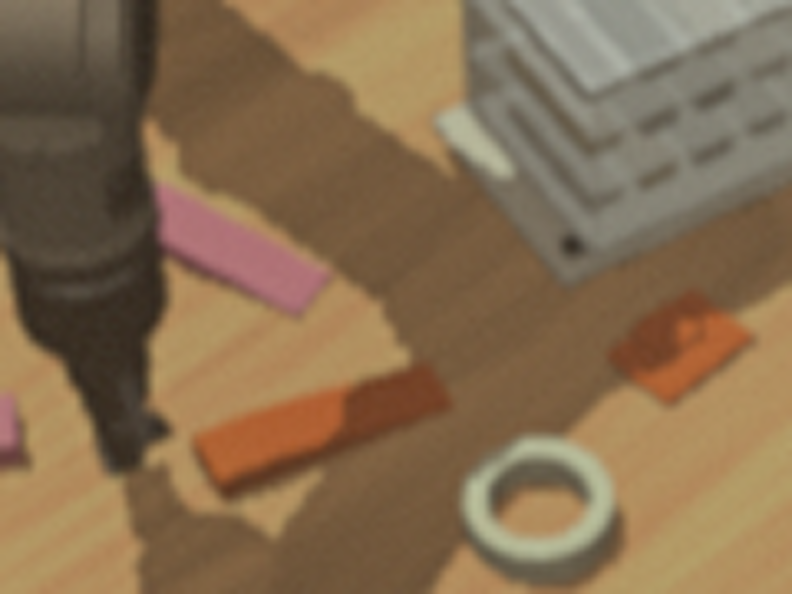

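The fingertip at (123,470) is about 36 mm above where the reported TCP projects, which confirms the offset. The tip is now about 33 mm up, so I go down 24 mm.

Request:
drive_tool --pt "0 0 0.04 0 0 0 1" --pt "0 0 0.04 0 0 0 1" --pt "0 0 0.02 0 0 0 1" --pt "0 0 0.02 0 0 0 1" --pt "0 0 0 0 0 0 1"

```text
time_s: 6.47
ee_pos: [0.4905, -0.2427, -0.0266]
tcp_rot: [[0.28, 0.96, -0.001], [0.96, -0.28, 0.001], [0.0, -0.002, -1.0]]
force: [-0.9, 0.8, -0.9]
grip_width: -0.0004
```

Request:
drive_tool --pt "0.05 0.002 0 0 0 0 1" --pt "0.05 0.002 0 0 0 0 1" --pt "0.03 0.0 0 0 0 0 1" --pt "0.02 0.0 0 0 0 0 1" --pt "0 0 0 0 0 0 1"

```text
time_s: 6.88
ee_pos: [0.501, -0.2127, -0.0255]
tcp_rot: [[0.278, 0.961, 0.0], [0.961, -0.278, 0.001], [0.001, 0.0, -1.0]]
force: [-0.0, -0.5, -0.2]
grip_width: -0.0001
```

```bash
python3 - <<'E'
from push import *
s=r.observe();print(s["ee_pos"],s["force"],s["torque"])
x=s["tcp_rot"][:2,0];g=s["ee_pos"][:2]-[.503,-.201];print("along,right of butt mm",1e3*g@x,1e3*g@[x[1],-x[0]])
c=cam("scene");save(c,"sc5.png",(180,190,300,280),6.6)
E
```

```text
[ 0.50104998 -0.2126958  -0.02553046] [-0.03976812 -0.45652302 -0.21135454] [ 0.04693752  0.04418863 -0.04104872]
along,right of butt mm -11.776852530598118 1.378397514826154
```

View pics/sc5.png

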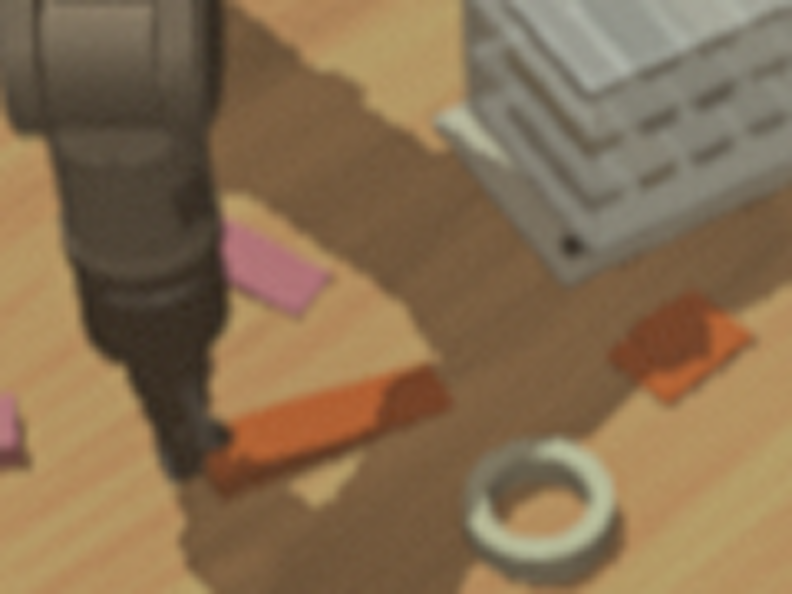

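The fingertip at (185,475) is right behind the butt at (215,480), at about mid height. Now the curved push.

Request:
drive_tool --pt "0.02 -0.005 0 0 0 0 1" --pt "0.03 0.0085 0 0 0 -0.3 1" --pt "0.03 0.0085 0 0 0 -0.3 1" --pt "0.03 0.0085 0 0 0 -0.3 1" --pt "0.03 0.0085 0 0 0 -0.3 1" --pt "0.03 0.0085 0 0 0 -0.3 1" --pt "0.03 0.0085 0 0 0 -0.3 1" --pt "0 0 0 0 0 0 1"

```text
time_s: 7.6
ee_pos: [0.5195, -0.1758, -0.0257]
tcp_rot: [[0.154, 0.988, 0.0], [0.988, -0.154, 0.001], [0.001, 0.0, -1.0]]
force: [0.4, 0.8, 0.3]
grip_width: 0.0002
```

```bash
cat > seg.py <<'E'
from push import *
def wedge(c,near,rad=.13):
    "orange blob: pixels back-projected at z~.01 near a point; fits the rectangle axis"
    hsv=cv2.cvtColor(c["image"],cv2.COLOR_RGB2HSV)
    m=((hsv[...,0]<12)&(hsv[...,1]>165)).astype(np.uint8)
    n,l,st,ce=cv2.connectedComponentsWithStats(m)
    return [(st[i].tolist(),ce[i].round(1).tolist()) for i in range(1,n) if st[i,4]>40],l
E
python3 - <<'E'
from seg import *
s=r.observe();print(s["ee_pos"],s["force"],state(s["ee_pos"],s["tcp_rot"],[.5385,.042]))
for n in("top","scene"):
    c=cam(n);b,l=wedge(c,0);print(n,b)
    if n=="top":
        for st,ce in b:
            k=l[int(ce[1]),int(ce[0])];v,u=np.nonzero(l==k);Q=np.array([pz(c,*q,.01)[:2] for q in zip(u,v)])
            print(cv2.minAreaRect((Q*1e3).astype(np.float32)))
E
```

```text
[ 0.51953179 -0.17584595 -0.02573012] [0.35742361 0.81448374 0.28281935] (np.float64(137.1646159254434), np.float64(-14.86100355768886), np.float64(81.12684038681273))
top [([258, 208, 22, 13, 216], [267.9, 215.0]), ([291, 231, 22, 12, 158], [299.8, 236.4])]
((652.99609375, -5.99188232421875), (1334.557373046875, 1840.7459716796875), 1.6309645175933838)
((539.0045166015625, -56.243099212646484), (62.868560791015625, 33.934574127197266), 81.69650268554688)
scene [([273, 235, 20, 15, 128], [282.7, 242.5]), ([223, 241, 33, 19, 219], [238.8, 249.2])]
```

```bash
python3 - <<'E'
from seg import *
s=r.observe()
for th in(1.2,1.3,1.4,1.5):
    row=[.03,.081*np.radians(th)/.2,0,0,0,-th/4];o=sim(s["ee_pos"],s["tcp_rot"],row,7);print(np.round(row,4),state(o[0],o[1],[.5385,.0425]))
E
```

```text
[ 0.03    0.0085  0.      0.      0.     -0.3   ] (np.float64(97.93841867818047), np.float64(2.0814088029670286), np.float64(89.35778648248714))
[ 0.03    0.0092  0.      0.      0.     -0.325 ] (np.float64(97.91309709719216), np.float64(3.4981785910823304), np.float64(90.05778655877172))
[ 0.03    0.0099  0.      0.      0.     -0.35  ] (np.float64(97.87116331320817), np.float64(4.914612465892839), np.float64(90.75778663867365))
[ 0.03    0.0106  0.      0.      0.     -0.375 ] (np.float64(97.81262126521297), np.float64(6.330513160779318), np.float64(91.45778672214523))
```

Request:
drive_tool --pt "0.03 0.0078 0 0 0 -0.275 1" --pt "0.03 0.0078 0 0 0 -0.275 1" --pt "0.03 0.0078 0 0 0 -0.275 1" --pt "0.03 0.0078 0 0 0 -0.275 1" --pt "0.03 0.0078 0 0 0 -0.275 1" --pt "0.03 0.0078 0 0 0 -0.275 1" --pt "0.03 0.0078 0 0 0 -0.275 1" --pt "0.03 0 0 0 0 0 1" --pt "0.03 0 0 0 0 0 1" --pt "0 0 0 0 0 0 1"

```text
time_s: 8.53
ee_pos: [0.534, -0.1233, -0.0257]
tcp_rot: [[0.023, 1.0, -0.0], [1.0, -0.023, 0.001], [0.001, -0.0, -1.0]]
force: [0.2, 0.4, 0.5]
grip_width: 0.0002
```

```bash
python3 - <<'E'
from seg import *
s=r.observe();print(s["ee_pos"],s["force"],state(s["ee_pos"],s["tcp_rot"],[.5385,.0425]))
c=cam("top");b,l=wedge(c,0);print(b)
for st,ce in b:
    k=l[int(ce[1]),int(ce[0])]
    if k==0: continue
    v,u=np.nonzero(l==k);Q=np.array([pz(c,*q,.01)[:2] for q in zip(u,v)]);print(cv2.minAreaRect((Q*1e3).astype(np.float32)))
save(c,"top6.png",(220,200,340,280),6.6)
p=s["ee_pos"];x=s["tcp_rot"][:,0]
for n,X in dict(butt=np.r_[(p+.011*x)[:2],.018],tip=np.r_[(p+.151*x)[:2],.002],foot=[.5385,.0425,.01]).items():print(n,(proj(c,X)-[220,200])*6.6)
E
```

```text
[ 0.5340457  -0.1232851  -0.02572671] [0.23603588 0.35128016 0.46426629] (np.float64(84.84345481096852), np.float64(0.6981737131265572), np.float64(88.70215625999566))
[([258, 208, 22, 13, 195], [269.3, 215.6]), ([276, 232, 28, 12, 204], [286.8, 236.6])]
((610.5526123046875, 46.181236267089844), (37.306434631347656, 64.9795913696289), 1.2319520711898804)
((539.222900390625, -19.749591827392578), (33.903526306152344, 83.21350860595703), 1.0341076850891113)
butt [659.34 260.7 ]
tip [356.4  250.14]
foot [325.38 246.84]
```

View pics/top6.png

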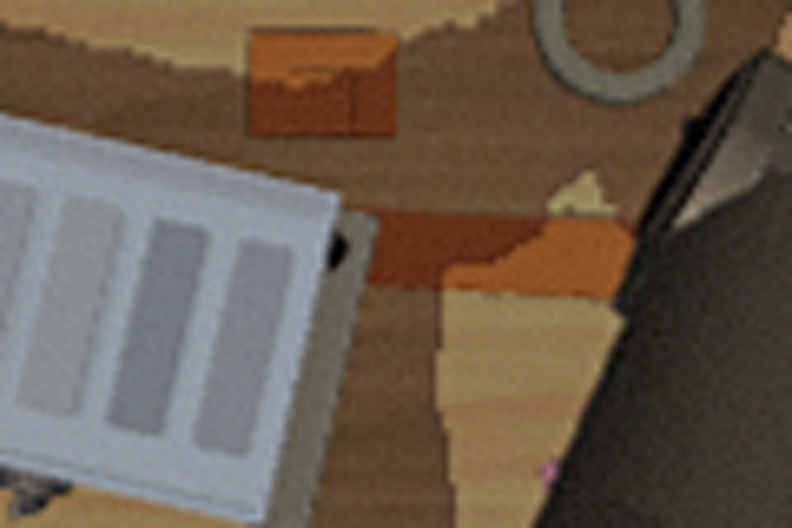

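The tip has just entered under the plate at (375,245), and the wedge axis lines up with the foot marker at (335,250). About 52 mm remain, straight ahead.

Request:
drive_tool --pt "0.025 0 0 0 0 0 1" --pt "0.025 0 0 0 0 0 1" --pt "0.025 0 0 0 0 0 1" --pt "0.025 0 0 0 0 0 1" --pt "0.025 0 0 0 0 0 1" --pt "0.025 0 0 0 0 0 1" --pt "0.025 0 0 0 0 0 1" --pt "0.02 0 0 0 0 0 1" --pt "0 0 0 0 0 0 1"

```text
time_s: 9.33
ee_pos: [0.535, -0.0847, -0.0257]
tcp_rot: [[0.023, 1.0, -0.0], [1.0, -0.023, 0.001], [0.001, -0.0, -1.0]]
force: [-1.1, -0.4, 0.6]
grip_width: 0.0001
```

Request:
drive_tool --pt "0.01 0 0 0 0 0 1" --pt "0.01 0 0 0 0 0 1" --pt "0 0 0 0 0 0 1"

```text
time_s: 9.58
ee_pos: [0.535, -0.0818, -0.0257]
tcp_rot: [[0.024, 1.0, -0.0], [1.0, -0.024, 0.0], [0.0, -0.0, -1.0]]
force: [-0.4, 1.3, 0.2]
grip_width: -0.0002
```

Request:
drive_tool --pt "0.01 0 0 0 0 0 1" --pt "0 0 0 0 0 0 1"

```text
time_s: 9.75
ee_pos: [0.535, -0.0798, -0.0257]
tcp_rot: [[0.024, 1.0, -0.0], [1.0, -0.024, 0.0], [0.0, -0.0, -1.0]]
force: [0.6, -0.8, -0.3]
grip_width: -0.0002
```

Request:
drive_tool --pt "0.01 0 0 0 0 0 1" --pt "0.01 0 0 0 0 0 1" --pt "0 0 0 0 0 0 1"

```text
time_s: 10.0
ee_pos: [0.5352, -0.0759, -0.0256]
tcp_rot: [[0.024, 1.0, -0.0], [1.0, -0.024, -0.0], [-0.0, -0.0, -1.0]]
force: [0.0, -0.3, 0.3]
grip_width: -0.0002
```

Request:
drive_tool --pt "0.01 0 0 0 0 0 1" --pt "0 0 0 0 0 0 1"

```text
time_s: 10.17
ee_pos: [0.5352, -0.0745, -0.0256]
tcp_rot: [[0.025, 1.0, 0.0], [1.0, -0.025, -0.001], [-0.001, 0.0, -1.0]]
force: [-0.2, -2.4, -0.3]
grip_width: 0.0001
```

Request:
drive_tool --pt "0.005 0 0 0 0 0 1" --pt "0.005 0 0 0 0 0 1" --pt "0 0 0 0 0 0 1"

```text
time_s: 10.42
ee_pos: [0.5352, -0.0734, -0.0256]
tcp_rot: [[0.025, 1.0, 0.0], [1.0, -0.025, -0.001], [-0.001, 0.0, -1.0]]
force: [-0.7, -5.4, -1.3]
grip_width: 0.0002
```

Request:
drive_tool --pt "0.004 0 0 0 0 0 1" --pt "0 0 0 0 0 0 1"

```text
time_s: 10.58
ee_pos: [0.5352, -0.0729, -0.0256]
tcp_rot: [[0.026, 1.0, 0.0], [1.0, -0.026, -0.002], [-0.002, 0.0, -1.0]]
force: [-0.0, -5.1, -1.2]
grip_width: -0.0002
```

Request:
drive_tool --pt "-0.05 0 0 0 0 0 1" --pt "-0.1 0 0 0 0 0 1" --pt "-0.1 0 0 0 0 0 1" --pt "-0.1 0 -0.1 0 0 0 1" --pt "0 0 -0.15 0 0 0 1" --pt "0 0 -0.15 0 0 0 1" --pt "0 0 -0.15 0 0 0 1" --pt "0 0 -0.15 0 0 0 1" --pt "0 0 -0.15 0 0 0 1" --pt "0 0 -0.15 0 0 0 1"

```text
time_s: 11.42
ee_pos: [0.5332, -0.141, 0.1759]
tcp_rot: [[0.024, 1.0, -0.0], [1.0, -0.024, 0.001], [0.001, -0.0, -1.0]]
force: [0.5, 1.1, 1.0]
grip_width: 0.0001
```

```bash
python3 - <<'E'
from seg import *
s=r.observe();print(s["ee_pos"],s["force"])
c=cam("scene");save(c,"sc7.png",(210,140,330,260),5)
foot=[.5385,.0425]
# target corner_top, small inset towards corner kept; keep heading
x=s["tcp_rot"][:2,0];g=np.array(foot)-s["ee_pos"][:2];print("to corner, tool x,y shares of .2:",g@x/.2,g@[x[1],-x[0]]/.2)
b,l=wedge(cam("top"),0);print(b)
E
```

```text
[ 0.53317327 -0.14096566  0.17585928] [0.47761944 1.06858017 0.97598897]
to corner, tool x,y shares of .2: 0.917702664729367 0.004633074193770752
[([258, 213, 12, 8, 62], [263.1, 217.0]), ([276, 232, 28, 13, 295], [289.9, 238.2])]
```

View pics/sc7.png

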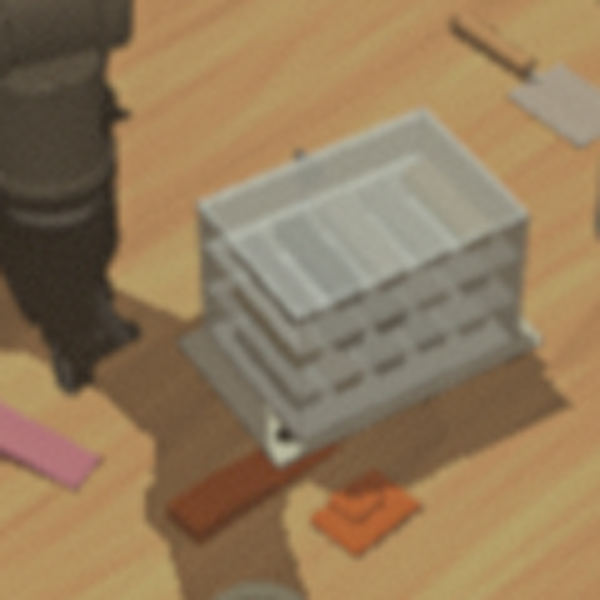

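The wedge lies under the dark-marked corner (285,435) and the cabinet looks level. The top's corner is at (300,320). I move over corner_top, about (0.536, 0.063).

Request:
drive_tool --pt "0.1 0 -0.02 0 0 0 1" --pt "0.18 0 0 0 0 0 1" --pt "0.18 0 0 0 0 0 1" --pt "0.18 0 0 0 0 0 1" --pt "0.18 0 0 0 0 0 1" --pt "0.13 0 0 0 0 0 1" --pt "0.06 0 0 0 0 0 1" --pt "0 0 0.06 0 0 0 1" --pt "0 0 0.06 0 0 0 1" --pt "0 0 0 0 0 0 1"

```text
time_s: 12.35
ee_pos: [0.5362, 0.0582, 0.1513]
tcp_rot: [[0.027, 1.0, -0.005], [1.0, -0.027, -0.002], [-0.002, -0.005, -1.0]]
force: [0.1, -0.2, -1.2]
grip_width: 0.0001
```

Request:
drive_tool --pt "0 0 0.03 0 0 0 1" --pt "0 0 0.03 0 0 0 1" --pt "0 0 0 0 0 0 1"

```text
time_s: 12.6
ee_pos: [0.5377, 0.0592, 0.1411]
tcp_rot: [[0.026, 1.0, -0.002], [1.0, -0.026, -0.001], [-0.001, -0.002, -1.0]]
force: [-0.3, 0.4, 0.1]
grip_width: -0.0001
```

Request:
drive_tool --pt "0 0 0.015 0 0 0 1" --pt "0 0 0 0 0 0 1"

```text
time_s: 12.77
ee_pos: [0.5384, 0.0602, 0.1391]
tcp_rot: [[0.025, 1.0, -0.0], [1.0, -0.025, -0.0], [-0.0, -0.0, -1.0]]
force: [-0.7, 0.1, 0.1]
grip_width: 0.0002
```

Request:
drive_tool --pt "0 0 0.02 0 0 0 1" --pt "0 0 0 0 0 0 1"

```text
time_s: 12.93
ee_pos: [0.5383, 0.0606, 0.135]
tcp_rot: [[0.024, 1.0, -0.0], [1.0, -0.024, 0.0], [-0.0, -0.0, -1.0]]
force: [0.0, 0.1, -0.3]
grip_width: -0.0
```

Request:
drive_tool --pt "0 0 0.01 0 0 0 1" --pt "0 0 0 0 0 0 1"

```text
time_s: 13.1
ee_pos: [0.5384, 0.0607, 0.1332]
tcp_rot: [[0.024, 1.0, -0.0], [1.0, -0.024, -0.0], [-0.0, -0.0, -1.0]]
force: [-0.6, 0.1, -0.8]
grip_width: -0.0001
```

Request:
drive_tool --pt "0 0 0.01 0 0 0 1" --pt "0 0 0 0 0 0 1"

```text
time_s: 13.27
ee_pos: [0.5384, 0.0607, 0.1312]
tcp_rot: [[0.024, 1.0, -0.0], [1.0, -0.024, -0.0], [-0.0, -0.0, -1.0]]
force: [0.2, -0.6, 0.3]
grip_width: 0.0003
```

Request:
drive_tool --pt "0 0 0.01 0 0 0 1" --pt "0 0 0 0 0 0 1"

```text
time_s: 13.43
ee_pos: [0.5383, 0.0606, 0.1291]
tcp_rot: [[0.024, 1.0, -0.0], [1.0, -0.024, -0.0], [-0.0, -0.0, -1.0]]
force: [-0.4, -0.0, -0.1]
grip_width: -0.0002
```

Request:
drive_tool --pt "0 0 0.005 0 0 0 1" --pt "0 0 0 0 0 0 1"

```text
time_s: 13.6
ee_pos: [0.5384, 0.0606, 0.1282]
tcp_rot: [[0.024, 1.0, -0.0], [1.0, -0.024, -0.0], [-0.0, -0.0, -1.0]]
force: [-0.6, -1.5, -1.1]
grip_width: -0.0002
```

Request:
drive_tool --pt "0 0 0.005 0 0 0 1" --pt "0 0 0 0 0 0 1"

```text
time_s: 13.77
ee_pos: [0.5384, 0.0606, 0.1273]
tcp_rot: [[0.024, 1.0, -0.0], [1.0, -0.024, -0.0], [-0.0, -0.0, -1.0]]
force: [-0.8, -0.5, -0.1]
grip_width: 0.0001
```

Request:
drive_tool --pt "0 0 0.005 0 0 0 1" --pt "0 0 0 0 0 0 1"

```text
time_s: 13.93
ee_pos: [0.5384, 0.0606, 0.1263]
tcp_rot: [[0.024, 1.0, -0.0], [1.0, -0.024, -0.0], [-0.0, -0.0, -1.0]]
force: [0.1, -0.2, -0.4]
grip_width: -0.0002
```

Request:
drive_tool --pt "0 0 0.005 0 0 0 1" --pt "0 0 0 0 0 0 1"

```text
time_s: 14.1
ee_pos: [0.5384, 0.0606, 0.1252]
tcp_rot: [[0.024, 1.0, -0.0], [1.0, -0.024, -0.0], [-0.0, -0.0, -1.0]]
force: [-0.0, 0.1, -0.4]
grip_width: -0.0002
```

Request:
drive_tool --pt "0 0 0.005 0 0 0 1" --pt "0 0 0 0 0 0 1"

```text
time_s: 14.27
ee_pos: [0.5387, 0.0606, 0.1248]
tcp_rot: [[0.024, 1.0, 0.0], [1.0, -0.024, 0.0], [0.0, 0.0, -1.0]]
force: [-1.9, -0.2, 4.6]
grip_width: -0.0
```

Request:
drive_tool --pt "0 0 0.002 0 0 0 1" --pt "0 0 0 0 0 0 1"

```text
time_s: 14.43
ee_pos: [0.5389, 0.0605, 0.1247]
tcp_rot: [[0.024, 1.0, 0.001], [1.0, -0.024, 0.0], [0.001, 0.001, -1.0]]
force: [-1.4, -0.1, 6.9]
grip_width: -0.0001
```

Request:
drive_tool --pt "0 0 0.003 0 0 0 1" --pt "0 0 0 0 0 0 1"

```text
time_s: 14.6
ee_pos: [0.539, 0.0605, 0.1246]
tcp_rot: [[0.025, 1.0, 0.001], [1.0, -0.025, 0.001], [0.001, 0.001, -1.0]]
force: [-3.9, -1.2, 11.0]
grip_width: 0.0001
```

Request:
drive_tool --pt "0 0 0 0 0 0 1" --pt "0 0 0 0 0 0 1" --pt "0 0 0 0 0 0 1"

```text
time_s: 14.85
ee_pos: [0.539, 0.0605, 0.1246]
tcp_rot: [[0.025, 1.0, 0.001], [1.0, -0.025, 0.001], [0.001, 0.001, -1.0]]
force: [-4.3, -0.9, 11.7]
grip_width: -0.0002
```

Request:
drive_tool --pt "0 0 0 0 0 0 1" --pt "0 0 0 0 0 0 1" --pt "0 0 0 0 0 0 1" --pt "0 0 0 0 0 0 1" --pt "0 0 0 0 0 0 1" --pt "0 0 0 0 0 0 1"

```text
time_s: 15.35
ee_pos: [0.539, 0.0605, 0.1246]
tcp_rot: [[0.025, 1.0, 0.001], [1.0, -0.025, 0.001], [0.001, 0.001, -1.0]]
force: [-2.9, -0.9, 11.2]
grip_width: 0.0002
```

Request:
drive_tool --pt "0 0 -0.02 0 0 0 1" --pt "0 0 -0.08 0 0 0 1" --pt "0 0 -0.15 0 0 0 1" --pt "0 0 -0.18 0 0 0 1" --pt "-0.15 0 -0.1 0 0 0 1" --pt "-0.18 0 0 0 0 0 1" --pt "-0.18 0 0 0 0 0 1" --pt "-0.18 0 0 0 0 0 1" --pt "-0.18 0 0 0 0 0 1" --pt "-0.1 0 0 0 0 0 1"

```text
time_s: 16.18
ee_pos: [0.5328, -0.1381, 0.2298]
tcp_rot: [[0.029, 1.0, 0.001], [1.0, -0.029, -0.001], [-0.001, 0.001, -1.0]]
force: [0.5, 0.2, 0.5]
grip_width: -0.0002
```

```bash
python3 - <<'E'
from seg import *
s=r.observe();print(s["ee_pos"],s["force"])
c=cam("top");
save(c,"top8.png",(180,190,340,290),5)
for n,X in dict(e=[.5546,.0204,.026],f=[.4077,.05,.026],a=[.5921,.2324,.165],b=[.5522,.0404,.165]).items():print(n,(proj(c,X)-[180,190])*5)
E
```

```text
[ 0.53284879 -0.13807165  0.22983689] [0.52093601 0.21347187 0.46814485]
e [483.5 209.5]
f [430.  452.5]
a [102.5 116. ]
b [452.5 195.5]
```

View pics/top8.png

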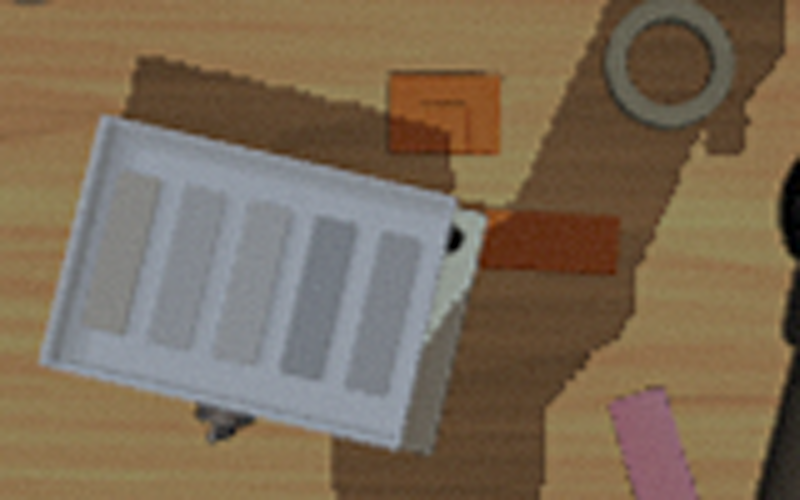

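The cabinet's corners sit where they were, within a pixel or two of the predictions: (483,210), (452,197), (102,117). The wedge runs under the marked corner, its butt is at (617,243), and the bystanders in view have not moved. Handing in.

```bash
python3 -c "
from plant import r
print(r.finish_job(),r.observe()['time_s'])"
```

```text
the job is handed in; nothing more can be done
the job is handed in; nothing more can be done
```

The wedge is snug under the far right foot, the corner press held without any rocking, and I handed the job in. The arm had drawn back by 16.2 s on the robot's clock, well under the 54 s limit.

- **Wedge:** I pushed it by its butt with the closed fingers, first along a curve to line it up with the foot, then straight under. Resistance rose to about 5 N with the foot at about wedge x = +34 mm (snug is +33 mm), and I stopped there.
- **Press:** I pressed the top about 4 mm from corner_top with 11 to 12 N for about 0.8 s. The surface gave no more than about 0.2 mm. There was also a sideways force of 3 to 4 N during the press.
- **Last picture:** The cabinet's corners are within 1–2 mm of where they started, and the wedge is under the marked corner. The bystanders in view are unmoved; that picture did not show the cartridges, jar, caulk remover or putty knife.

**A disagreement:** The real fingertips were about 36 to 40 mm higher than the reported TCP z, judged from the pictures and from where the press made contact. Because of that, my first push passed over the wedge without touching it. I backed out, went lower and repeated it. I have no explanation for the offset.

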